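Uncover the print sample and set the rub weight on it

ROBOT

A 6-joint arm with a two-finger parallel gripper is mounted at the origin on the work surface. World frame = base frame: x ahead of the robot, y to its left, z up, the work surface at z = 0. Lengths are in mm, angles in rad, forces in N, time in s.
With the tool pointing down it reaches from about 275 to 825 mm from the base axis. Payload 5.2 kg.
Tool frame: the origin (TCP) lies on the centre line of the jaws, within the pads' length; the fingertips stand 8 mm ahead of it and the grasp point (between the pads) lies 11 mm behind it; z points along the fingers, y is the line along which they close (so a half turn about z gives the same grasp; the last joint's range is limited). The gripper opens to 93 mm and grips with 3 to 60 N. Pads are 15 mm wide; open, the fingers measure 128 mm over their backs; the gripper's body (75 mm by 188 mm) begins 65 mm behind the grasp point.
Start: joints at [-1.409, 0.259, 1.535, -0, 1.348, -0.203], TCP at [196.24, -513.804, 226.653] pointing down, gripper open.
Joint ranges: [-3.14, 3.14], [-0.91, 2.08], [0.19, 2.58], [-1.22, 4.36], [0.22, 2.71], [-3.12, 3.12]. Speed limits (rad/s): [2.57, 2.57, 3.14, 3.14, 3.14, 3.14].

INTERFACE

Orientations are given as [roll, pitch, yaw] about the fixed x, y, z axes, in that order (R = Rz(yaw) Ry(pitch) Rx(roll)).
In Python, from bench import robot gives the robot as it stands. The module is installed in compiled form; this text tells all that it offers. Calls block until the motion is done:
- robot.move_ptp(position, orientation): joint-space move of the TCP to a pose.
- robot.move_linear(position, ori=None, speed=150, f_stop=None): straight line of the TCP; ori=None keeps the orientation; speed is the mean speed in mm/s. With f_stop (N) it stops when the force on the tool has changed by that much, and returns True; else False.
- robot.move_j(angles): joint-space move.
- robot.move_gripper(opening): opening from 0.0 (shut) to 1.0 (fully open); the grip force is fixed at half the most; returns when the fingers have stopped.
- robot.sleep(seconds).
- robot.inverse_kinematics(position, orientation): joint angles nearest the present ones, or None.
- robot.get_image(name): name is "scene" or "top" or "wrist"; returns a dict with "img" (384x512x3 uint8, blue, green, red), "fovy" (degrees; the focal length in pixels is half the picture's height over the tangent of half this angle, whatever the lens; pixels are square), "cx", "cy" (the principal point, pixels), "eye" and "orientation" of the camera in the world. Camera axes: x right, y down, z forward; pixel columns grow to the right and rows downward; lengths in mm; the calibration is good to about 2 mm. A picture is of the moment at which its call begins. There is no depth.
A pose or a line that the arm cannot do raises robot.MotionError and nothing moves.
- robot.hand_in(): hands the job in; it is judged then, once.
Readings, each from a call of its own:
- robot.current_t(): time.
- robot.current_qpos(): joint angles.
- robot.current_joint_vel(): joint speeds.
- robot.current_joint_efforts(): joint torques, N m.
- robot.current_tcp_pos(): TCP position.
- robot.current_eef_rot(): TCP orientation.
- robot.current_contact_force(): force on the tool from outside, world axes, zero at the start.
- robot.current_ft_torque(): the same for the moment, N m.
- robot.current_gripper_width(): opening from 0.0 (shut) to 1.0 (fully open).
- robot.current_finger_force(): force on a finger pad.
Only numpy, scipy, OpenCV 4.12 (cv2) and the standard library are available. Lean on these libraries where they do the work, as an engineer would, in place of code of your own. Each camera call takes 0.05 s, during which the arm holds its last target. There are 200 camera calls.

TASK

Get the rub tester ready for a run: take the knobbed lid off the sample cup and lay it flat, knob up, wholly on the grey mat; then take the felt-faced rub weight out of its dish and stand it, felt down, on the sample right under the spindle, so that the spindle's nose can come down into the socket in its top. Lower both gently rather than letting them drop, set the weight straight down in its place without dragging it over the print, do not bump the tester, and leave the dish and the other things on the deck where they stand.

Things in the scene. Friction and masses are not known exactly. Their poses are not given: they have to be found in the camera images.
- tester: Rub tester, fixed: flat base plate (420 x 210 mm, 8 mm thick), column, and a head reaching out over the sample cup with a spindle hanging down. Origin on the cup's axis at deck level; x points from the cup to the column, z up. It is turned about a quarter turn (x roughly to the robot's left), so the column is to the left of the cup and the robot's side, the tester's +y side, is open.
- spindle_nose (a point): Lowest point of the fixed steel spindle, on its vertical axis, 212 mm above the deck, 22 mm from the cup's axis towards the column. The nose widens from diameter 8 mm here to 22 mm at 14 mm higher; above 278 mm over the deck a bush of diameter 40 mm. A tool pointing straight down at the cup would hit spindle and head; one leaning 35 to 45 degrees back towards the robot's open side passes clear.
- head_front (a point): Middle of the lower edge of the head's free end, 300 mm above the deck. The black head runs from here 340 mm along the tester's x, 84 mm wide (42 mm either side), 75 mm high: it overhangs the cup.
- panel_foot (a point): Middle of the foot of the upright black panel before the column, 192 mm from the cup's axis along the tester's x; panel 150 mm wide, 290 mm high; the column behind it is 110 mm wide, up to the head.
- cup: Round steel sample cup on a burgundy turntable, fixed on the tester's base plate. Outer diameter 164 mm, wall 5 mm. Origin on its axis at its underside, 8 mm above the deck. The rim lies 36 mm above the origin (44 mm above the deck); the flat sample (a white printed disc) fills the inner floor, 20 mm above the origin (28 mm above the deck), and is 154 mm in diameter
- cup_rim (a point): Centre of the cup's mouth, at rim height. On the cup's far side from the robot a blue jointed air hose with an orange nozzle, part of the tester, stands up to 160 mm above the deck, at least 45 mm outside the rim
- lid: Loose round aluminium lid, about 0.3 kg, lying on the cup. Origin at the centre of its underside. z up: a plug 140 mm in diameter from 0 to 8 mm that sits inside the cup with 7 mm play, a flange 170 mm in diameter from 8 to 12 mm that lies on the rim, slight dome to 15 mm, then a black knob: stem of diameter 20 mm up to 26 mm, round head of diameter 36 mm from 26 to 54 mm
- lid_knob (a point): Middle of the knob's head, on the lid's axis, 42 mm above the lid's underside
- mat: Flat grey mat 230 x 230 mm, 4 mm thick, fixed on the deck. Origin at the centre of its underside, x and y along its sides. In some starts it is nearer to the tester, in others the dish is
- dish: Loose round translucent plastic dish, outer diameter 100 mm, 24 mm high, wall 3 mm, inner floor 4 mm above its underside, about 0.12 kg. Origin at the centre of its underside. Leave it standing
- weight: Rub weight, about 0.45 kg, 80 mm tall, standing upright in the dish. Origin at the centre of its felt face (underside). z up: white felt 5 mm thick, burgundy disc of diameter 62 mm up to 20 mm, plain round hub of diameter 42 mm from 20 to 80 mm, with a socket of diameter 30 mm in its top that takes the spindle
- weight_hub (a point): Point on the hub's axis, 60 mm above the felt face
- bottle: Loose brown glass bottle, 64 mm in diameter, 150 mm tall, on the far side of the cup and the mat. Origin at the centre of its underside. Leave it alone
- carton: Loose cardboard box 120 x 90 x 45 mm, to the left, near the robot. Origin at the centre of its underside. Leave it alone
- spare: Loose steel spare weight, 80 mm in diameter, 38 mm tall with its button, nearest to the robot. Origin at the centre of its underside. Leave it alone
There are look-alikes about, which are no part of the job. What is meant by the lid is not green, and is the larger of those in its own colour.

How it is judged (in metres and radians):
On the way, in this order (a step that is already met when the one before it is completed fails the run):
1. the lid is lifted clear of the cup (z of lid in the frame of cup above 0.045 m and contact force between the fingers and lid above 0.5 N), for 0.1 s.
2. the lid lies flat on the mat, knob up, let go (z of lid in the frame of mat between 0 and 0.008 m and x of lid in the frame of mat between -0.032 and 0.032 m and y of lid in the frame of mat between -0.032 and 0.032 m and angle between lid's own z axis and vertical below 0.06 rad and contact force between the fingers and lid below 0.1 N), for 0.2 s.
3. the weight is lifted out of the dish (z of weight in the frame of dish above 0.03 m and contact force between the fingers and weight above 0.5 N), for 0.1 s.
4. the weight stands on the sample under the spindle, let go (horizontal distance between weight and spindle_nose below 0.01 m and angle between weight's own z axis and vertical below 0.06 rad and z of weight in the frame of cup below 0.024 m and contact force between the fingers and weight below 0.1 N), for 0.2 s.
At the end, for the whole second after the job is handed in: The lid lies flat and knob up on the mat, its centre within 32 mm of the mat's centre along each side of the mat; the weight stands upright, felt down, on the sample in the cup, its axis within 10 mm of the spindle's axis; both are released and at rest (z of lid in the frame of mat between 0 and 0.008 m and x of lid in the frame of mat between -0.032 and 0.032 m and y of lid in the frame of mat between -0.032 and 0.032 m and angle between each of lid, weight's own z axis and vertical below 0.06 rad and linear speed of each of lid, weight below 0.02 m/s and horizontal distance between weight and spindle_nose below 0.01 m and z of weight in the frame of cup between 0.016 and 0.024 m); the robot touches nothing.
It fails at once if the tester's column, head, spindle, hose or base is struck (over 6 N) (contact force between tester and anything else above 6 N).
It fails at once if the lid or the weight is dropped (falls free faster than 0.45 m/s, about 10 mm) ((linear speed of lid above 0.45 m/s and contact force between the fingers and lid below 0.05 N) or (linear speed of weight above 0.45 m/s and contact force between the fingers and weight below 0.05 N)).
It fails at once if the lid is banged or pressed down on the mat, or the weight on the sample, with over 60 N (contact force between lid and mat above 60 N or contact force between weight and cup above 60 N).
It fails at once if the weight bears on the print or the cup more than 15 mm from the spindle's axis (dragged over the print) (contact force between weight and cup above 0.5 N and horizontal distance between weight and spindle_nose above 0.015 m).
It fails at once if the dish is moved over 40 mm, or the bottle, the carton or the spare weight over 20 mm (distance of dish from where it was at the start of the episode above 0.04 m or distance of any of bottle, carton, spare from where it was at the start of the episode above 0.02 m).
It also fails if it takes over 72 s, if anything falls off the work surface, if the arm or the gripper's body presses on something with over 40 N, if the wrist force passes 120 N, or if a joint passes its speed limit or range.

## Working session

There is one attempt and no reset: what is moved stays moved. The work goes in short steps, each a Python script; the robot and the scene stay as the last script left them, time stands still between calls to the robot, and variables do not carry over. Pictures are saved under pics/ and viewed, at most 10 in all, crops included, and the job is handed in when it is done.

```bash
mkdir -p pics; ls
cat > h.py <<'E'
import numpy as np, cv2
from scipy.spatial.transform import Rotation as R
from bench import robot
def ray(im,u,v):
    f=im["img"].shape[0]/2/np.tan(np.radians(im["fovy"])/2)
    d=R.from_euler("xyz",im["orientation"]).as_matrix()@np.array([(u-im["cx"])/f,(v-im["cy"])/f,1.])
    return np.array(im["eye"],float),d
def onz(im,u,v,z):
    e,d=ray(im,u,v); return e+d*(z-e[2])/d[2]
def proj(im,p):
    f=im["img"].shape[0]/2/np.tan(np.radians(im["fovy"])/2)
    c=R.from_euler("xyz",im["orientation"]).as_matrix().T@(np.array(p,float)-np.array(im["eye"]))
    return np.array([im["cx"]+f*c[0]/c[2],im["cy"]+f*c[1]/c[2]])
E
python3 - <<'E'
from h import *
import pickle
d={n:robot.get_image(n) for n in("scene","top","wrist")}
pickle.dump(d,open("ims.pkl","wb"))
for n in d:
    print(n,{k:v for k,v in d[n].items() if k!="img"})
cv2.imwrite("pics/a_scene.png",d["scene"]["img"]);cv2.imwrite("pics/a_top.png",cv2.resize(d["top"]["img"],(800,600)))
print(robot.current_eef_rot())
E
```

```text
pics
scene {'fovy': 57.16346796031099, 'cx': 253.26101829530785, 'cy': 190.88651725902292, 'eye': array([1389.24522   ,  454.1418213 ,  873.58571688]), 'orientation': array([-2.22838739, -0.01298714,  1.99827298])}
top {'fovy': 43.11887578230174, 'cx': 255.12651824529863, 'cy': 199.0978898650956, 'eye': array([ 263.46604726,   97.31864312, 1960.1645633 ]), 'orientation': array([-2.97282123, -0.00348447, -1.59081228])}
wrist {'fovy': 66.80022015887832, 'cx': 260.56695153926245, 'cy': 192.61191545759104, 'eye': array([ 262.6374572 , -489.68063927,  384.83431815]), 'orientation': array([ 2.88583341e+00,  2.25273098e-03, -1.20608853e+00])}
[-3.14025049e+00 -2.70543682e-04  3.64791129e-01]
```

View pics/a_top.png

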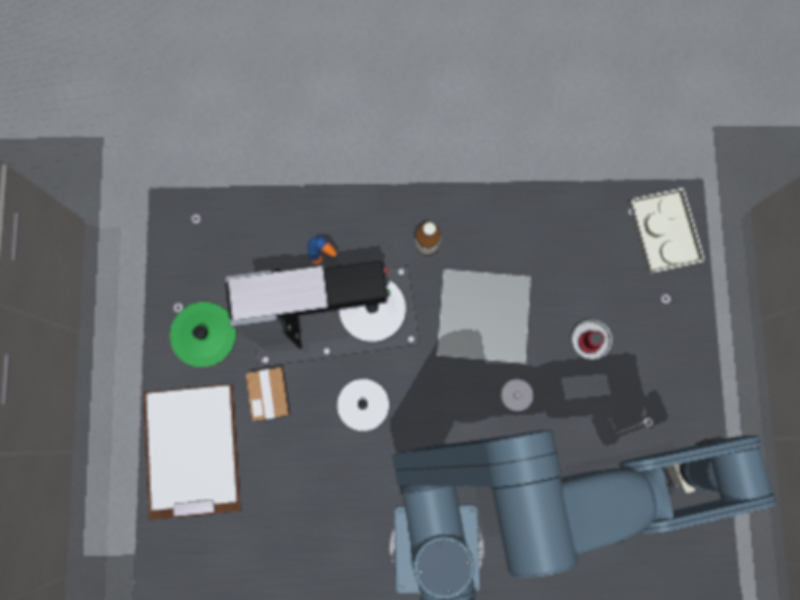

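View pics/a_scene.png

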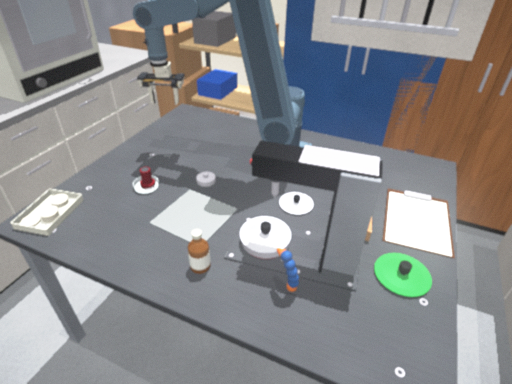

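The top view (800x600) shows the lid on the cup at (372,308), with a smaller white look-alike at (362,404) and a green one at (202,333). The mat is at (485,315), the dish and weight at (592,340), and the head's free end at about (385,282). In the scene view the lid is at (265,236), its knob at (266,228) and the weight at (147,178).

```bash
cat > m.py <<'E'
from h import *
import pickle
d=pickle.load(open("ims.pkl","rb"))
def blob(mask,x0,y0,x1,y1):
    m=np.zeros(mask.shape[:2],np.uint8); m[y0:y1,x0:x1]=(mask[y0:y1,x0:x1]>0)*255
    c,_=cv2.findContours(m,cv2.RETR_EXTERNAL,cv2.CHAIN_APPROX_NONE)
    return max(c,key=cv2.contourArea)
def cen(c):
    M=cv2.moments(c); return M["m10"]/M["m00"],M["m01"]/M["m00"]
T,S=d["top"],d["scene"]
hs=cv2.cvtColor(S["img"],cv2.COLOR_BGR2HSV); ht=cv2.cvtColor(T["img"],cv2.COLOR_BGR2HSV)
# knob scene
k=blob(hs[...,2]<75,255,215,280,240); print("knob",cen(k),cv2.boundingRect(k),onz(S,*cen(k),78))
# white lid in scene: fit outline
l=blob((hs[...,2]>150)&(hs[...,1]<60),235,212,297,262); P=np.array([onz(S,*p[0],48)[:2] for p in cv2.convexHull(l)])
print("lid hull",cv2.boundingRect(l),cv2.minEnclosingCircle(P.astype(np.float32)))
# lid top view, lower part
l=blob((ht[...,2]>150)&(ht[...,1]<60),212,175,265,222); P=np.array([onz(T,*p[0],48)[:2] for p in l])
print("lid top circ",cv2.minEnclosingCircle(P.astype(np.float32)))
# mat
for im,h,b in((T,ht,(275,168,345,238)),(S,hs,(148,188,238,242))):
    v=h[...,2]
    m=blob((v>(90 if im is T else 130))&(h[...,1]<60),*b); q=np.array([onz(im,*p[0],4)[:2] for p in cv2.convexHull(m)]).astype(np.float32)
    print("mat",cv2.minAreaRect(q))
# weight red
for im,h,b in((T,ht,(360,200,400,235)),(S,hs,(130,160,162,195))):
    r=blob(((h[...,0]<12)|(h[...,0]>165))&(h[...,1]>110),*b); x,y,w,hh=cv2.boundingRect(r)
    print("red",(x,y,w,hh),cen(r),onz(im,*cen(r),45))
E
python3 m.py
python3 - <<'E'
from m import *
a=cv2.resize(S["img"][140:270,225:345],None,fx=5,fy=4.6,interpolation=cv2.INTER_CUBIC)
cv2.imwrite("pics/b.png",a)
a=cv2.resize(T["img"][150:240,130:410],None,fx=2.8,fy=2.8,interpolation=cv2.INTER_CUBIC)
b=cv2.resize(S["img"][155:205,120:165],None,fx=6,fy=6,interpolation=cv2.INTER_CUBIC)
c=np.zeros((560,800,3),np.uint8);c[:252,:784]=a;c[255:555,:270]=b
w=cv2.resize(d["wrist"]["img"],(400,300));c[255:555,300:700]=w
cv2.imwrite("pics/c.png",c)
E
```

```text
Traceback (most recent call last):
  File "m.py", line 13, in <module>
    k=blob(hs[...,2]<75,255,215,280,240); print("knob",cen(k),cv2.boundingRect(k),onz(S,*cen(k),78))
                                                       ~~~^^^
  File "m.py", line 9, in cen
    M=cv2.moments(c); return M["m10"]/M["m00"],M["m01"]/M["m00"]
                             ~~~~~~~~^~~~~~~~~
ZeroDivisionError: float division by zero
Traceback (most recent call last):
  File "m.py", line 13, in <module>
    k=blob(hs[...,2]<75,255,215,280,240); print("knob",cen(k),cv2.boundingRect(k),onz(S,*cen(k),78))
                                                       ~~~^^^
  File "m.py", line 9, in cen
    M=cv2.moments(c); return M["m10"]/M["m00"],M["m01"]/M["m00"]
                             ~~~~~~~~^~~~~~~~~
ZeroDivisionError: float division by zero
```

```bash
sed -i 's/hs\[...,2\]<75,255,215,280,240/hs[...,2]<110,257,219,275,238/' m.py
python3 m.py
python3 - <<'E' | tail -3
from m import *
a=cv2.resize(S["img"][140:270,225:345],None,fx=5,fy=4.6,interpolation=cv2.INTER_CUBIC)
cv2.imwrite("pics/b.png",a)
a=cv2.resize(T["img"][150:240,130:410],None,fx=2.8,fy=2.8,interpolation=cv2.INTER_CUBIC)
b=cv2.resize(S["img"][155:205,120:165],None,fx=6,fy=6,interpolation=cv2.INTER_CUBIC)
c=np.zeros((560,800,3),np.uint8);c[:252,:784]=a;c[255:555,:270]=b
w=cv2.resize(d["wrist"]["img"],(400,300));c[255:555,300:700]=w
cv2.imwrite("pics/c.png",c)
E
```

```text
knob (265.3546666666666, 227.53066666666666) (262, 222, 8, 12) [608.16116517 152.95257523  78.        ]
lid hull (235, 212, 62, 46) ((591.7617797851562, 161.0791473388672), 115.22500610351562)
lid top circ ((599.7783813476562, 153.30531311035156), 85.90428161621094)
mat ((581.51220703125, -150.6157684326172), (268.00201416015625, 241.13429260253906), 84.18875885009766)
mat ((581.79443359375, -166.25572204589844), (298.52947998046875, 366.3761291503906), 25.472536087036133)
red (371, 212, 13, 13) (375.6348195329087, 219.14437367303609) [ 499.51171405 -393.02267805   45.        ]
red (140, 168, 15, 20) (146.46060606060604, 179.25333333333333) [ 522.45210223 -397.45363486   45.        ]
mat ((581.79443359375, -166.25572204589844), (298.52947998046875, 366.3761291503906), 25.472536087036133)
red (371, 212, 13, 13) (375.6348195329087, 219.14437367303609) [ 499.51171405 -393.02267805   45.        ]
red (140, 168, 15, 20) (146.46060606060604, 179.25333333333333) [ 522.45210223 -397.45363486   45.        ]
```

View pics/b.png

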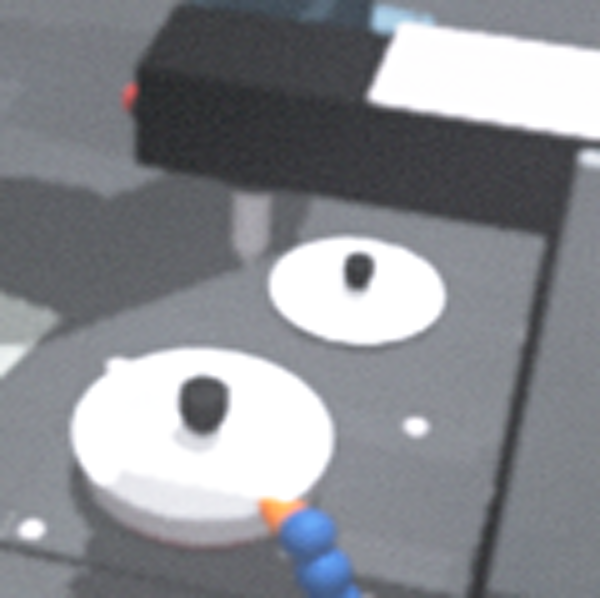

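View pics/c.png

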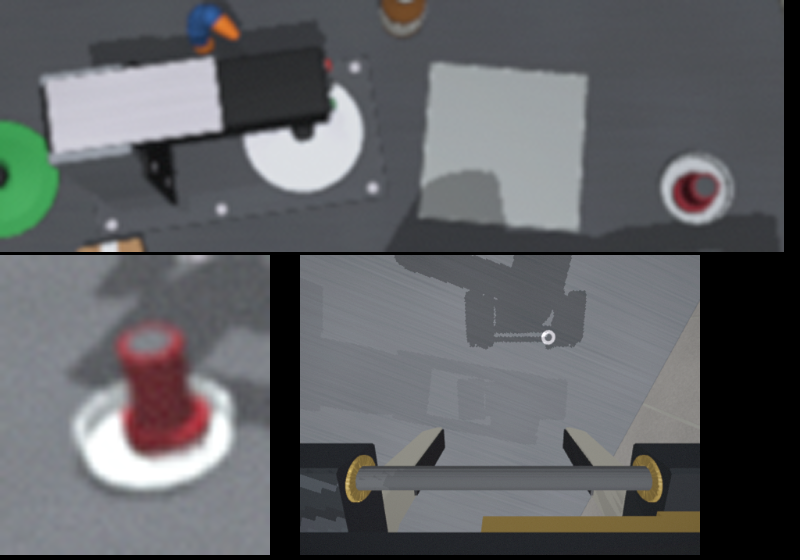

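The scene crop shows the knob at scene pixel (265.8,227.6) and the nose tip at about (275,197.6). In the top crop the mat corners and base bolts are clear, and the weight stands upright in the dish.

```bash
cat >> h.py <<'E'
def tri(*rs):
    A=np.zeros((3,3));b=np.zeros(3)
    for e,d in rs:
        d=d/np.linalg.norm(d);P=np.eye(3)-np.outer(d,d);A+=P;b+=P@e
    return np.linalg.solve(A,b)
def tool(az,lean,flip=0):
    """tool z leaning: horizontal heading az, lean from vertical; flip=0: camera below"""
    z=np.array([np.sin(lean)*np.cos(az),np.sin(lean)*np.sin(az),-np.cos(lean)])
    y=np.array([-np.sin(az),np.cos(az),0])*(-1 if flip else 1)
    M=np.stack([np.cross(y,z),y,z],1)
    return z,R.from_matrix(M).as_euler("xyz")
def tcp(g,az,lean,flip=0):
    z,o=tool(az,lean,flip); return list(np.array(g)+11*z),list(o)
E
python3 - <<'E' | grep -v '^red\|^lid\|^knob'
from m import *
c=lambda x,y:(130+(x+.5)/2.8-.5,150+(y+.5)/2.8-.5)
s=lambda x,y:(225+(x+.5)/5-.5,140+(y+.5)/4.6-.5)
Q=[onz(T,*c(*p),4)[:2] for p in((430,62),(587,74),(580,230),(418,217))]
print("mat",np.round(Q),np.mean(Q,0),[np.linalg.norm(Q[i]-Q[i-1]).round() for i in range(4)],[np.degrees(np.arctan2(*(Q[i]-Q[i-1])[::-1])).round(1) for i in range(4)])
B=[onz(T,*c(*p),8)[:2] for p in((111,225),(222,209),(373,187),(355,67))]
print("bolts",np.round(B),"yaw",np.degrees(np.arctan2(*(B[0]-B[2])[::-1])),np.degrees(np.arctan2(*(B[2]-B[3])[::-1])))
print("nose z212",onz(S,*s(250,265),212),"knob",onz(S,*s(204,403),78))
H=[onz(T,*c(*p),375)[:2] for p in((320,48),(331,107),(222,130),(215,57))];print("head top",np.round(H))
# lid ellipse top: lower arc circle fit
h=cv2.cvtColor(T["img"],cv2.COLOR_BGR2HSV)
l=blob((h[...,2]>140)&(h[...,1]<60),212,175,265,222)
P=np.array([onz(T,*p[0],48)[:2] for p in l if p[0][1]>196 ])
A=np.c_[2*P,np.ones(len(P))];x=np.linalg.lstsq(A,(P**2).sum(1),rcond=None)[0];print("lidfit",x[:2],np.sqrt(x[2]+x[0]**2+x[1]**2))
# dish rims, hub top
print("dish",onz(T,*c(698,188),24),"hubtop",onz(T,*c(706,187),84),"scene hubtop",onz(S,120+153/6-.5,155+(341-255)/6-.5,84),"scene dish",onz(S,120+155/6-.5,155+(430-255)/6-.5,24))
for az,g in((0,(605,153,150)),(0,(580,-150,150)),(-.6,(510,-395,150))):
  for f in(0,1):
    q=robot.inverse_kinematics(*tcp(g,az,.72,f));print(az,f,None if q is None else np.round(q,2))
E
```

```text
mat ((581.51220703125, -150.6157684326172), (268.00201416015625, 241.13429260253906), 84.18875885009766)
mat ((581.79443359375, -166.25572204589844), (298.52947998046875, 366.3761291503906), 25.472536087036133)
mat [[ 708.  -34.]
 [ 686. -265.]
 [ 456. -243.]
 [ 480.  -10.]] [ 582.48296362 -138.23758726] [np.float64(230.0), np.float64(232.0), np.float64(231.0), np.float64(234.0)] [np.float64(-6.0), np.float64(-95.6), np.float64(174.7), np.float64(84.3)]
bolts [[476. 432.]
 [496. 272.]
 [524.  54.]
 [702.  76.]] yaw 97.19545162432911 -172.83451528445195
nose z212 [606.76779713 177.59464609 212.        ] knob [606.74043813 152.51189069  78.        ]
head top [[644. 122.]
 [572. 110.]
 [546. 239.]
 [635. 247.]]
dish [ 511.23600709 -412.37488167   24.        ] hubtop [ 504.74144931 -407.80865547   84.        ] scene hubtop [ 508.77577744 -406.97376554   84.        ] scene dish [ 526.93787601 -403.98866924   24.        ]
0 0 None
0 1 None
0 0 [-0.7   0.18  2.15  1.13  0.49  3.07]
0 1 [-0.7   0.18  2.15  1.13  0.49 -0.07]
-0.6 0 [-0.96  0.24  2.07  1.01  0.28 -2.84]
-0.6 1 [-0.96  0.24  2.07  1.01  0.28  0.3 ]
```

Run:
```python
from h import *
for g in((607,153,78),(607,153,150),(607,176,88),(582,-138,46),(507,-407,64)):
  for lean in(.62,.7,.78):
    r=[]
    for az in np.arange(-1.4,1.41,.1):
      for f in(0,1):
        q=robot.inverse_kinematics(*tcp(g,az,lean,f))
        if q is not None: r.append((round(az,1),f,list(np.round(q,1).tolist())))
    print(g,lean,len(r),[ (a,f) for a,f,q in r]); 
    if r and lean==.7: print(r[::6])
```

```text
(607, 153, 78) 0.62 49 [(np.float64(-1.4), 0), (np.float64(-1.4), 1), (np.float64(-1.3), 0), (np.float64(-1.3), 1), (np.float64(-1.2), 0), (np.float64(-1.2), 1), (np.float64(-1.1), 0), (np.float64(-1.1), 1), (np.float64(-1.0), 0), (np.float64(-1.0), 1), (np.float64(-0.9), 0), (np.float64(-0.9), 1), (np.float64(-0.8), 0), (np.float64(-0.8), 1), (np.float64(-0.7), 0), (np.float64(-0.7), 1), (np.float64(-0.6), 0), (np.float64(-0.6), 1), (np.float64(-0.5), 0), (np.float64(-0.5), 1), (np.float64(-0.4), 0), (np.float64(-0.4), 1), (np.float64(-0.3), 0), (np.float64(-0.3), 1), (np.float64(-0.2), 0), (np.float64(-0.2), 1), (np.float64(0.3), 0), (np.float64(0.3), 1), (np.float64(0.4), 0), (np.float64(0.4), 1), (np.float64(0.5), 1), (np.float64(0.6), 0), (np.float64(0.6), 1), (np.float64(0.7), 0), (np.float64(0.7), 1), (np.float64(0.8), 0), (np.float64(0.8), 1), (np.float64(0.9), 0), (np.float64(0.9), 1), (np.float64(1.0), 0), (np.float64(1.0), 1), (np.float64(1.1), 0), (np.float64(1.1), 1), (np.float64(1.2), 0), (np.float64(1.2), 1), (np.float64(1.3), 0), (np.float64(1.3), 1), (np.float64(1.4)
[... 16720 characters left out ...]
loat64(-0.1), 0), (np.float64(-0.1), 1), (np.float64(0.0), 0), (np.float64(0.0), 1), (np.float64(0.1), 0), (np.float64(0.1), 1), (np.float64(0.2), 0), (np.float64(0.2), 1), (np.float64(0.3), 0), (np.float64(0.3), 1), (np.float64(0.4), 0), (np.float64(0.4), 1), (np.float64(0.5), 0), (np.float64(0.5), 1), (np.float64(0.6), 0), (np.float64(0.6), 1), (np.float64(0.7), 0), (np.float64(0.7), 1), (np.float64(0.8), 0), (np.float64(0.8), 1), (np.float64(0.9), 0), (np.float64(0.9), 1), (np.float64(1.0), 0), (np.float64(1.0), 1), (np.float64(1.1), 0), (np.float64(1.1), 1), (np.float64(1.2), 0), (np.float64(1.2), 1), (np.float64(1.3), 0), (np.float64(1.3), 1), (np.float64(1.4), 0), (np.float64(1.4), 1)]
```

Run:
```python
from h import *
import pickle
AZ,L=.55,.7
z,_=tool(AZ,L)
T=pickle.load(open("ims.pkl","rb"))["top"]
print("bottle cap",onz(T,429/1.5625,229/1.5625,150))
robot.move_ptp(*tcp((430,-60,260),AZ,L)); print(np.round(robot.current_qpos(),2))
g=np.array([607,153,78.])-110*z
robot.move_ptp(*tcp(g,AZ,L)); print(np.round(robot.current_qpos(),2),robot.current_t())
w=robot.get_image("wrist"); s=robot.get_image("scene");t=robot.get_image("top")
pickle.dump(dict(w=w,s=s,t=t),open("ims2.pkl","wb"))
print(w["eye"],"pred knob",proj(w,(607,153,78)),"nose",proj(w,(607,177.5,212)))
cv2.imwrite("pics/d.png",w["img"])
```

```text
bottle cap [775.42341962   5.92192907 150.        ]
[-1.02 -0.17  2.15  0.74  1.27  2.87]
[-0.32  0.1   2.18  1.02  0.62  3.05] 3.675
[421.78121977  37.04897467 230.7250322 ] pred knob [262.75022015 194.04048399] nose [293.9296438 364.8454453]
```

View pics/d.png

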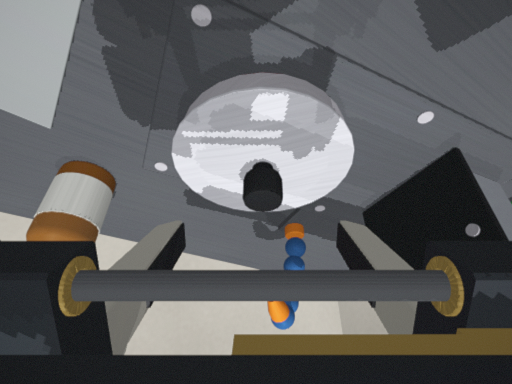

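The wrist view shows the knob's head at (263,192) against a prediction of (263,194), so the knob estimate agrees in both views. I'll grasp it.

Run:
```python
from h import *
AZ,L=.55,.7
K=np.array([607,153,79.])
hit=robot.move_linear(tcp(K,AZ,L)[0],speed=80,f_stop=6); print("hit",hit,robot.current_tcp_pos(),tcp(K,AZ,L)[0])
if not hit:
    f0=np.array(robot.current_contact_force())
    robot.move_gripper(0.); print("width",robot.current_gripper_width()*93,robot.current_finger_force(),np.array(robot.current_contact_force())-f0)
    robot.move_linear(tcp(K+[0,0,12],AZ,L)[0],speed=30)
    robot.move_linear(tcp(K+[0,0,55],AZ,L)[0],speed=60)
    robot.sleep(.3); print("width",robot.current_gripper_width()*93,robot.current_finger_force(),np.array(robot.current_contact_force())-f0)
    im=robot.get_image("scene"); cv2.imwrite("pics/e.png",cv2.resize(im["img"][120:280,100:340],None,fx=3,fy=3))
print(robot.current_t())
```

```text
hit False [613.07588295 156.57378053  70.91662512] [np.float64(613.0413251350606), np.float64(156.70396793547425), np.float64(70.58673593987062)]
width 35.47089792373629 29.999987483024597 [ 0.06166748 -0.02139589  0.6380826 ]
width 35.093012562033884 29.999313354492188 [ 0.62381372 -0.06617774 -2.98441534]
8.05
```

View pics/e.png

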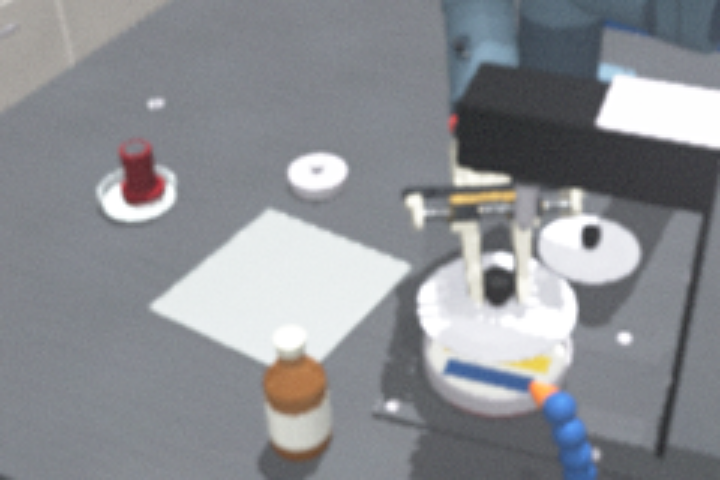

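The lid is held and clear of the cup, and the whole mat is visible at about scene pixel (193,215). I'll carry the lid to the mat.

Run:
```python
from h import *
import pickle
AZ,L=.55,.7
s=pickle.load(open("ims2.pkl","rb"))["s"]
Q=[onz(s,100+x/3-.33,120+y/3-.33,4)[:2] for x,y in((268,210),(410,267),(150,305))]
print("mat scene",np.mean(Q[1:],0),np.linalg.norm(Q[0]-Q[1]),np.linalg.norm(Q[0]-Q[2]))
M=(np.mean(Q[1:],0)+[582.5,-138.2])/2; print(M)
for p in((580,60,140),(M[0],M[1],120),(M[0],M[1],58)):
    robot.move_linear(tcp(p,AZ,L)[0],speed=120)
hit=robot.move_linear(tcp((M[0],M[1],43),AZ,L)[0],speed=12,f_stop=4)
z,_=tool(AZ,L); g=np.array(robot.current_tcp_pos())-11*z; print("hit",hit,g,robot.current_contact_force())
w=robot.get_image("scene"); cv2.imwrite("pics/f.png",cv2.resize(w["img"][150:260,120:280],None,fx=4.5,fy=4.5))
print(robot.current_t())
```

```text
mat scene [ 585.91594011 -140.16426956] 226.79127798809154 221.69320443913702
[ 584.20797005 -139.18213478]
hit True [ 584.16840804 -139.15818977   46.9440164 ] [-1.48553425 -2.22029809  3.9068424 ]
12.425
```

View pics/f.png

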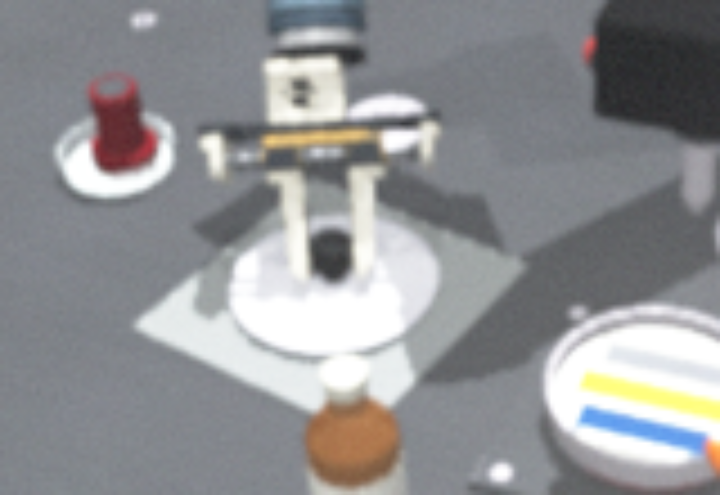

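The lid lies flat on the mat, with contact at 46.9 against 47 expected. The nose tip is at crop (695,212). I'll release, retreat, and look at the spindle with the wrist camera, then at the weight.

Run:
```python
from h import *
import pickle
AZ,L=.55,.7
z,o=tool(AZ,L)
robot.move_gripper(1.0); robot.sleep(.3)
p=np.array(robot.current_tcp_pos())
robot.move_linear(p-110*z,speed=120)
robot.move_ptp(*tcp(np.array([607,160,175])-170*z,AZ,L))
w=robot.get_image("wrist"); s=robot.get_image("scene")
robot.move_ptp(*tcp((440,-250,200),AZ,L))
robot.move_ptp(*tcp(np.array([507,-407,64])-100*z,AZ,L))
w2=robot.get_image("wrist"); s2=robot.get_image("scene")
pickle.dump(dict(w=w,s=s,w2=w2,s2=s2),open("ims3.pkl","wb"))
print(proj(w,(607,177.5,212)),proj(s,(607,177.5,212)),proj(w2,(507,-407,84)),proj(w2,(507,-407,4)),robot.current_t())
c=np.zeros((600,800,3),np.uint8)
c[:300,:400]=cv2.resize(w["img"],(400,300));c[:300,400:]=cv2.resize(w2["img"],(400,300))
c[300:,:400]=cv2.resize(s["img"][150:225,225:325],(400,300),interpolation=cv2.INTER_CUBIC)
c[300:,400:]=cv2.resize(s2["img"][150:225,120:220],(400,300),interpolation=cv2.INTER_CUBIC)
cv2.imwrite("pics/g.png",c)
```

```text
[275.92647254 213.31891029] [274.54208509 197.25258664] [260.79695359 216.44753526] [260.58034256 147.215789  ] 24.825
```

View pics/g.png

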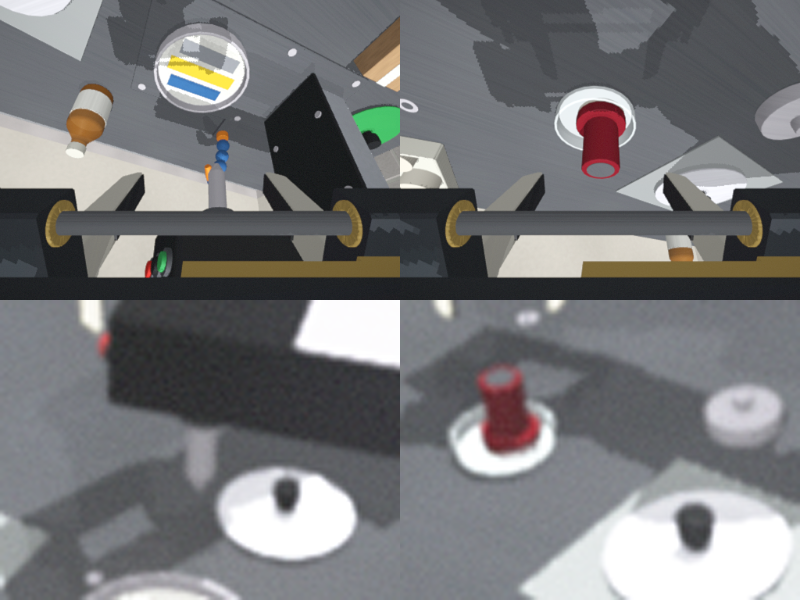

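The wrist view (x1.28) shows the nose tip at about (278,211) and the hub top at about (256,218). The scene view shows the tip at about (275,197) and the hub top at about (145,169). I'll triangulate both.

Run:
```python
from h import *
import pickle
d=pickle.load(open("ims3.pkl","rb")); w,s,w2,s2=d["w"],d["s"],d["w2"],d["s2"]
# hub top: grey disc inside red, wrist
h=cv2.cvtColor(w2["img"],cv2.COLOR_BGR2HSV)
red=(((h[...,0]<12)|(h[...,0]>165))&(h[...,1]>110)).astype(np.uint8)*255
red[:, :200]=0; red[:,320:]=0; red[:100]=0; red[240:]=0
c=max(cv2.findContours(red,cv2.RETR_EXTERNAL,cv2.CHAIN_APPROX_NONE)[0],key=cv2.contourArea)
f=np.zeros_like(red); cv2.drawContours(f,[c],-1,255,-1)
rows=[(v,)+tuple(np.flatnonzero(f[v])[[0,-1]]) for v in range(100,240) if f[v].any()]
print("red rows",rows[::8],rows[-1])
hole=cv2.morphologyEx(cv2.bitwise_and(f,~red),cv2.MORPH_OPEN,np.ones((3,3)))
hc=max(cv2.findContours(hole,cv2.RETR_EXTERNAL,cv2.CHAIN_APPROX_NONE)[0],key=cv2.contourArea)
e=cv2.fitEllipse(hc); print("hole",e)
a=e[0]; print("hubtop z84 wrist",onz(w2,*a,84)," tri",tri(ray(w2,*a),ray(s2,145,169.2)),onz(s2,145,169.2,84))
# nose: wrist gray rows near the tip
g=cv2.cvtColor(w["img"],cv2.COLOR_BGR2GRAY)
for v in range(202,236,4): print(v,g[v,258:300:2].tolist())
```

```text
red rows [(130, np.int64(250), np.int64(261)), (138, np.int64(233), np.int64(281)), (146, np.int64(228), np.int64(286)), (154, np.int64(226), np.int64(287)), (162, np.int64(226), np.int64(287)), (170, np.int64(230), np.int64(284)), (178, np.int64(236), np.int64(278)), (186, np.int64(235), np.int64(278)), (194, np.int64(234), np.int64(279)), (202, np.int64(234), np.int64(280)), (210, np.int64(233), np.int64(280)), (218, np.int64(233), np.int64(279)), (226, np.int64(243), np.int64(269))] (228, np.int64(253), np.int64(260))
hole ((256.34552001953125, 217.19615173339844), (17.888038635253906, 35.24427032470703), 90.53033447265625)
hubtop z84 wrist [ 510.00928636 -409.55926072   84.        ]  tri [ 510.26776452 -407.8212738    82.99204116] [ 510.85610396 -405.34099387   84.        ]
202 [118, 120, 120, 123, 118, 121, 118, 120, 120, 79, 76, 80, 113, 129, 125, 121, 113, 109, 122, 123, 123]
206 [120, 116, 118, 120, 119, 120, 119, 118, 118, 80, 62, 63, 66, 66, 68, 113, 119, 121, 121, 123, 120]
210 [120, 120, 119, 116, 112, 117, 118, 118, 125, 132, 126, 108, 96, 95, 91, 79, 117, 120, 117, 120, 122]
214 [117, 118, 124, 118, 157, 177, 133, 127, 127, 126, 129, 127, 122, 115, 113, 105, 113, 117, 118, 118, 120]
218 [118, 118, 128, 176, 199, 162, 129, 135, 138, 143, 143, 141, 137, 129, 121, 108, 118, 119, 120, 119, 119]
222 [176, 175, 142, 168, 157, 132, 134, 136, 140, 143, 140, 142, 139, 135, 129, 119, 118, 120, 119, 121, 119]
226 [196, 194, 193, 160, 146, 133, 133, 135, 139, 141, 142, 141, 141, 137, 132, 118, 119, 120, 121, 119, 120]
230 [196, 195, 196, 166, 151, 129, 132, 139, 138, 140, 140, 142, 141, 136, 130, 133, 139, 120, 120, 119, 118]
234 [208, 197, 196, 196, 112, 132, 135, 136, 137, 140, 141, 142, 141, 137, 132, 152, 202, 200, 198, 187, 179]
```

Run:
```python
from h import *
import pickle
d=pickle.load(open("ims3.pkl","rb")); w,s=d["w"],d["s"]
print("eye",w["eye"])
g=cv2.cvtColor(s["img"],cv2.COLOR_BGR2GRAY)
for v in range(184,202,2): print(v,g[v,264:288].tolist())
print("wrist z212",onz(w,277.5,209.5,212),"tri",tri(ray(w,277.5,209.5),ray(s,274.9,196.9)))
print("scene",onz(s,274.9,196.9,212))
# cup rim in the wrist view: bright/steel outline, crop out
c=cv2.resize(w["img"][20:150,180:340],(800,600),interpolation=cv2.INTER_CUBIC); cv2.imwrite("pics/h.png",c)
```

```text
eye [388.47558267  24.228584   373.26791856]
184 [118, 121, 121, 120, 123, 123, 126, 136, 143, 150, 157, 158, 156, 148, 134, 111, 96, 92, 94, 90, 95, 94, 91, 92]
186 [122, 122, 127, 125, 130, 128, 125, 128, 146, 154, 157, 157, 158, 151, 129, 105, 89, 94, 92, 92, 91, 90, 96, 90]
188 [121, 127, 123, 126, 120, 106, 98, 116, 142, 153, 158, 157, 154, 149, 127, 99, 89, 94, 93, 90, 91, 93, 93, 90]
190 [95, 94, 97, 97, 94, 94, 96, 120, 142, 156, 155, 157, 153, 150, 130, 103, 91, 93, 93, 94, 92, 92, 93, 94]
192 [91, 95, 88, 91, 95, 92, 99, 124, 142, 158, 154, 161, 156, 146, 127, 101, 94, 87, 94, 91, 91, 97, 108, 115]
194 [92, 95, 92, 95, 93, 92, 93, 110, 130, 146, 151, 154, 145, 129, 108, 95, 92, 91, 103, 124, 161, 189, 204, 215]
196 [95, 92, 94, 94, 94, 94, 92, 92, 99, 118, 132, 130, 111, 96, 92, 93, 107, 151, 193, 216, 223, 225, 225, 225]
198 [93, 90, 94, 92, 97, 95, 92, 95, 95, 94, 99, 100, 94, 93, 94, 123, 169, 211, 225, 225, 224, 227, 228, 227]
200 [96, 95, 94, 94, 95, 95, 95, 97, 98, 94, 94, 92, 91, 96, 106, 156, 212, 226, 224, 226, 227, 229, 234, 239]
wrist z212 [599.75962987 174.60492239 212.        ] tri [602.53754166 176.80214772 209.84961526]
scene [604.95862898 177.84428732 212.        ]
```

View pics/h.png

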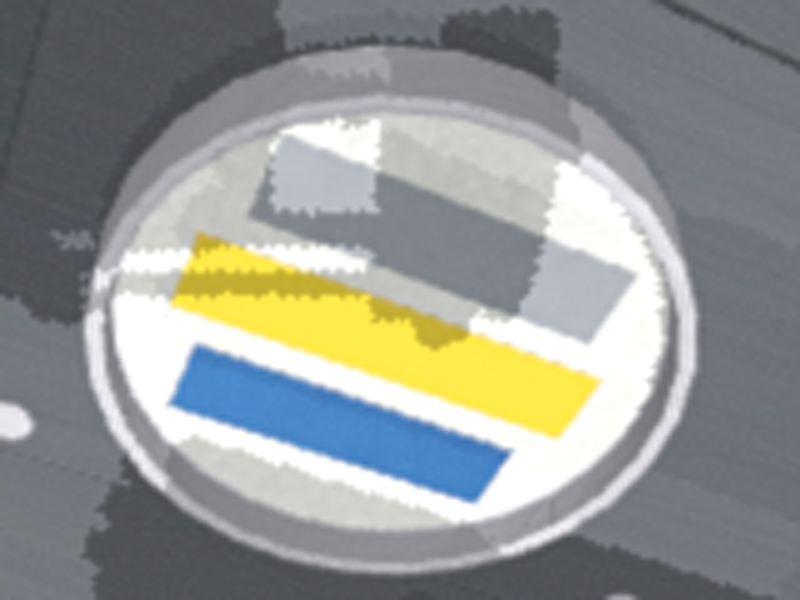

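The crop shows the cup rim's outer ellipse spanning x 85–697 and y 97–573. I'll fit it, and correct the nose tip rays for its 4 mm front edge.

Run:
```python
from h import *
import pickle
from scipy.optimize import least_squares
w=pickle.load(open("ims3.pkl","rb"))["w"]
P=np.array([onz(w,180+(x+.5)*.2-.5,20+(y+.5)*13/60-.5,44)[:2] for x,y in((85,325),(697,320),(410,97),(390,573),(600,158),(665,225),(150,478),(630,478))])
r=least_squares(lambda c:np.hypot(*(P-c[:2]).T)-c[2],[605,155,82]);print("cup",r.x,r.fun.round(1))
y=np.radians(97.2);print("nose from cup",r.x[:2]+22*np.array([np.cos(y),np.sin(y)]))
```

```text
cup [603.17150672 151.76236334  81.45742708] [ 0.1  0.4 -0.7  0.6  0.3  0.5 -0.1 -1.1]
nose from cup [600.41417558 173.58888677]
```

Run:
```python
from h import *
AZ,L=.55,.7
G=np.array([510.3,-408,64.])
hit=robot.move_linear(tcp(G-[0,0,0],AZ,L)[0],speed=70,f_stop=5); print("hit",hit)
if not hit:
    f0=np.array(robot.current_contact_force())
    robot.move_gripper(0.); print("width",robot.current_gripper_width()*93,robot.current_finger_force(),np.array(robot.current_contact_force())-f0)
    robot.move_linear(tcp(G+[0,0,12],AZ,L)[0],speed=30)
    robot.move_linear(tcp(G+[0,0,110],AZ,L)[0],speed=90)
    print("width",robot.current_gripper_width()*93,np.array(robot.current_contact_force())-f0)
    for p in((420,-150,174),(516,124,174),(516,124,122)):
        robot.move_linear(tcp(p,AZ,L)[0],speed=150)
    robot.sleep(.2)
    import pickle
    w=robot.get_image("wrist");s=robot.get_image("scene");pickle.dump(dict(w=w,s=s),open("ims4.pkl","wb"))
    g=np.array(robot.current_tcp_pos())-11*tool(AZ,L)[0];print("g",g,"exp top px",proj(w,g+[0,0,20]),proj(s,g+[0,0,20]),proj(s,g+[0,0,-60]))
    c=np.zeros((480,800,3),np.uint8);c[:300,:400]=cv2.resize(w["img"],(400,300));c[:,400:]=cv2.resize(s["img"][140:260,230:330],(400,480),interpolation=cv2.INTER_CUBIC)
    cv2.imwrite("pics/i.png",c)
print(robot.current_t())
```

```text
hit False
width 41.3466011173238 29.99964863061905 [0.14072345 0.1127314  1.2455516 ]
width 41.8016565583965 [ 0.44149766  0.15259496 -2.83641757]
g [516.54132161 123.82433851 122.91195407] exp top px [263.86522492 281.97097867] [268.65388747 193.79630378] [267.7464665  211.77865794]
33.9333
```

View pics/i.png

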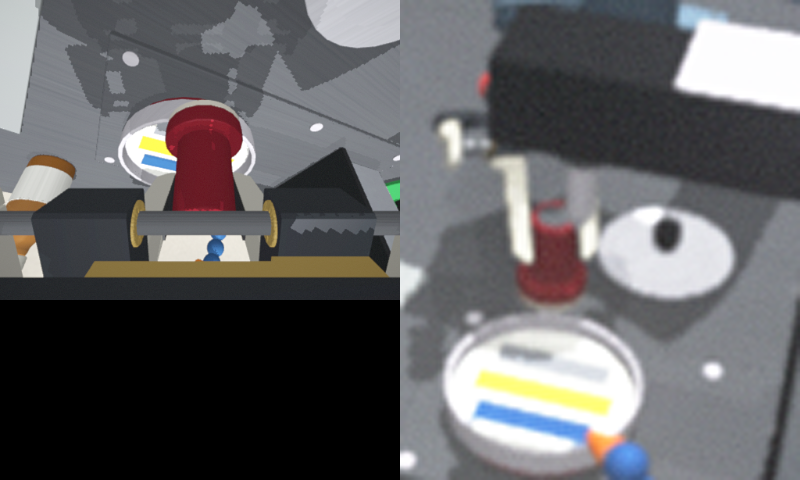

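The weight hangs upright in the grip at scene crop (552,250), close to its predicted pixels. I've used all my picture views, so the remaining checks are numeric.

```bash
cat > chk.py <<'E'
from h import *
def chk(im,g,roi,name,hang=60,bright=0):
    """red extent against that of the modelled disc+hub silhouette for axis point g (60 above the felt)"""
    h=cv2.cvtColor(im["img"],cv2.COLOR_BGR2HSV)
    m=((h[...,0]<12)|(h[...,0]>165))&(h[...,1]>100)
    x0,y0,x1,y1=roi; k=np.zeros(m.shape,np.uint8);k[y0:y1,x0:x1]=m[y0:y1,x0:x1]*255
    c=max(cv2.findContours(k,cv2.RETR_EXTERNAL,cv2.CHAIN_APPROX_NONE)[0],key=cv2.contourArea)
    t=np.linspace(0,2*np.pi,60)
    E=np.array([proj(im,np.array(g)+[31*np.cos(a),31*np.sin(a),zz-hang]) for zz in(5,20) for a in t])
    print(name,"obs bbox",cv2.boundingRect(c),"model disc x",E[:,0].min().round(1),E[:,0].max().round(1),"y",E[:,1].min().round(1),E[:,1].max().round(1))
E
python3 - <<'E'
from chk import *
import pickle
d3=pickle.load(open("ims3.pkl","rb"));d4=pickle.load(open("ims4.pkl","rb"))
chk(d3["w2"],(510.3,-408,64),(200,100,320,240),"w pre")
chk(d3["s2"],(510.3,-408,64),(125,155,170,200),"s pre")
g=(516.5,123.8,122.9)
chk(d4["w"],g,(190,110,330,260),"w held")
chk(d4["s"],g,(255,185,285,222),"s held")
E
```

```text
w pre obs bbox (226, 130, 63, 99) model disc x 225.7 290.2 y 129.0 183.3
s pre obs bbox (140, 168, 15, 20) model disc x 139.2 155.5 y 176.8 188.8
w held obs bbox (212, 135, 98, 125) model disc x 213.6 313.2 y 133.8 212.7
s held obs bbox (260, 193, 16, 22) model disc x 258.9 276.9 y 201.7 216.6
```

Run:
```python
from chk import *
AZ,L=.55,.7; z=tool(AZ,L)[0]
N=np.array([601.8,176.2])
hit=robot.move_linear(tcp((*N,117),AZ,L)[0],speed=60,f_stop=5); robot.sleep(.3)
g=np.array(robot.current_tcp_pos())-11*z; print("hover hit",hit,g,robot.current_t())
s=robot.get_image("scene");w=robot.get_image("wrist")
chk(s,g,(240,180,310,245),"s hover"); chk(w,g,(190,110,330,260),"w hover")
gr=cv2.cvtColor(s["img"],cv2.COLOR_BGR2GRAY)
for v in(190,192,194,196,198): print(v,gr[v,264:288].tolist())
print("nose px for N",proj(s,(*N,212)),"earlier seen ~ (274.4,196.9 incl front edge)")
```

```text
hover hit False [601.7512763  176.13991035 117.02173371] 36.0583
s hover obs bbox (264, 214, 17, 23) model disc x 263.0 282.2 y 222.1 238.7
w hover obs bbox (212, 135, 99, 125) model disc x 213.1 312.6 y 134.3 213.1
190 [174, 165, 174, 179, 180, 179, 174, 169, 159, 157, 164, 166, 160, 156, 173, 195, 195, 187, 198, 205, 190, 165, 130, 124]
192 [164, 161, 149, 149, 149, 144, 142, 141, 151, 159, 163, 164, 156, 156, 142, 128, 114, 100, 101, 104, 98, 95, 87, 85]
194 [81, 93, 131, 176, 208, 197, 176, 185, 155, 151, 158, 157, 158, 173, 188, 156, 118, 89, 74, 76, 75, 75, 75, 80]
196 [85, 92, 112, 123, 129, 124, 113, 121, 122, 127, 137, 136, 125, 124, 102, 94, 91, 85, 85, 86, 87, 86, 95, 116]
198 [114, 101, 90, 83, 86, 88, 91, 103, 111, 120, 125, 124, 125, 116, 123, 151, 181, 192, 194, 194, 193, 195, 216, 246]
nose px for N [274.78083022 196.163044  ] earlier seen ~ (274.4,196.9 incl front edge)
```

Run:
```python
from chk import *
AZ,L=.55,.7; z=tool(AZ,L)[0]
N=np.array([601.8,176.2])
robot.move_linear(tcp((*N,94),AZ,L)[0],speed=40); robot.sleep(.2)
hit=robot.move_linear(tcp((*N,85),AZ,L)[0],speed=8,f_stop=3)
g=np.array(robot.current_tcp_pos())-11*z; print("hit",hit,g,robot.current_contact_force())
if hit and abs(g[2]-88)<2.5:
    robot.move_gripper(1.0); robot.sleep(.4)
    p=np.array(robot.current_tcp_pos())
    robot.move_linear(p-110*z,speed=80)
    robot.move_linear(p-110*z+[-60,-120,40],speed=150); robot.sleep(.3)
    s=robot.get_image("scene");w=robot.get_image("wrist")
    chk(s,(*N,88),(240,190,310,255),"s"); chk(w,(*N,88),(100,0,500,230),"w"); 
    import pickle; pickle.dump(dict(w=w,s=s),open("ims5.pkl","wb"))
print(robot.current_t(),robot.current_contact_force())
```

```text
hit True [601.74022006 176.21132935  87.92289727] [-1.31174374 -0.90874165  5.01654593]Traceback (most recent call last):
  File "<stdin>", line 10, in <module>
bench.MotionError: the arm cannot follow that straight line within its joint ranges
```

Run:
```python
from chk import *
AZ,L=.55,.7; z=tool(AZ,L)[0]
N=np.array([601.8,176.2])
p=np.array(robot.current_tcp_pos()); print(np.round(robot.current_qpos(),2),robot.current_gripper_width())
for back in(90,70,55):
    try: robot.move_linear(p-back*z,speed=80); break
    except robot.MotionError: pass
print(back,np.round(robot.current_qpos(),2))
for tgt in((-60,-120,40),(-85,-52,0),(-60,-60,0)):
    try: robot.move_linear(np.array(robot.current_tcp_pos())+tgt,speed=120); print(tgt);break
    except robot.MotionError: pass
robot.sleep(.3)
s=robot.get_image("scene");w=robot.get_image("wrist")
chk(s,(*N,88),(240,190,310,255),"s"); chk(w,(*N,88),(100,0,500,230),"w")
# hub top socket against nose in the wrist view
h=cv2.cvtColor(w["img"],cv2.COLOR_BGR2HSV)
print("pred hub top",proj(w,(*N,108)),"nose",proj(w,(*N,212)),robot.current_t(),robot.current_contact_force())
import pickle; pickle.dump(dict(w=w,s=s),open("ims5.pkl","wb"))
```

```text
[-0.13  0.35  2.12  1.36  0.43  2.82] 1.000301670240595
90 [-0.23  0.13  2.18  1.04  0.55  3.09]
(-60, -120, 40)
s obs bbox (264, 221, 17, 23) model disc x 262.8 281.7 y 228.5 245.1
w obs bbox (290, 178, 47, 52) model disc x 289.8 337.8 y 176.7 212.4
pred hub top [319.33443971 241.36614571] nose [331.75701968 336.23510302] 42.2 [ 0.22468491 -0.38587019 -0.51935981]
```

Run:
```python
from h import *
import pickle
s=pickle.load(open("ims5.pkl","rb"))["s"]
v=cv2.cvtColor(s["img"],cv2.COLOR_BGR2GRAY); k=proj(s,(584.2,-139.2,46)); u0,v0=np.round(k).astype(int)
m=(v[v0-9:v0+10,u0-9:u0+10]<110); yy,xx=np.nonzero(m); print("knob pred",k,"seen",xx.mean()+u0-9,yy.mean()+v0-9,m.sum())
print(robot.hand_in())
```

```text
knob pred [193.4725928  205.96459566] seen 193.22222222222223 206.4126984126984 63
the job is handed in; nothing more can be done
None
```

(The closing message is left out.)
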